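Put the shoe-care kit away in two stacks

ROBOT

A 6-joint arm with a two-finger parallel gripper is mounted at the origin on the work surface. World frame = base frame: x ahead of the robot, y to its left, z up, the work surface at z = 0. Lengths are in m, angles in degrees, forces in N, time in s.
With the tool pointing down it reaches from about 0.4 to 0.825 m from the base axis. Payload 7 kg.
Tool frame: the origin (TCP) lies midway between the tips of the shut fingers; the grasp point (between the pads) lies 19 mm behind it; z points along the fingers, y is the line along which they close (so a half turn about z gives the same grasp; the last joint's range is limited). The gripper opens to 88 mm and grips with 3 to 60 N. Pads are 19 mm wide; open, the fingers measure 130 mm over their backs; the gripper's body (78 mm by 193 mm) begins 47 mm behind the grasp point.
Start: joints at [89.502, 20.546, 0.682, 0, -70.136, -16.507], TCP at [0.197, 0.645, 0.227] pointing down, gripper open.
Joint ranges: [-176.03, 176.03], [-82.01, 121.73], [-58.28, 71.71], [-173.87, 95.51], [-174.79, -0.11], [-173.66, 173.66]. Speed limits (degrees/s): [136.94, 136.94, 172.46, 180, 180, 180].

INTERFACE

Orientations are given as [roll, pitch, yaw] about the fixed x, y, z axes, in that order (R = Rz(yaw) Ry(pitch) Rx(roll)).
In Python, from plant import telemetry, viewer, workorder gives the robot as it stands. The module is installed in compiled form; this text tells all that it offers.
- The arm moves only by the tool carry_out, never from a script. Its argument "rows" is a list of rows, each a list of 6 numbers: the shift along the tool's x, y, z in m, then the turn, a rotation vector about the tool's x, y, z in rad. In form: [[tx, ty, tz, ax, ay, az], ...]. A call has 1 to 8 rows; each row is the pose to reach, as a shift and turn from the pose commanded when the call began, along the tool's axes at that moment; what a row does not reach only later rows make up. A row lasts 1/8 s, in which the tool goes at most 62.5 mm and 10.7 degrees, less where a joint would pass 70% of its speed; a pose out of reach is approached as far as the arm can. A call with a gripper value outside its range is refused whole. "grip" is the gripper's target within -1 to 1 (fully open at 1, half-way at 0, shut at -1), set as the call begins (left out, the last holds). The fingers move at their own pace and stop on an object; the grip force is fixed at half the most. Time passes only in rows, so rows that repeat a pose let the fingers close. It gives the time, the measured TCP pose, the force, the opening and the grip force at its end, in the units of the state.
- telemetry.get_obs(): the state, without advancing time (a new reading comes with each control period).
- viewer.snapshot(name): name is "side" or "top" or "wrist"; returns the picture (480x640x3 uint8, red, green, blue); there is no depth.
- viewer.camera_info(name): a dict with "intrinsics" (3x3 intrinsics, pixels), "extrinsics" (4x4, takes a point from camera to world coordinates); the wrist camera has in their place "tool_from_camera" (4x4, takes a point from camera to tool coordinates, whose origin is the TCP and whose axes are the flange's). Camera axes: x right, y down, z forward; pixel columns grow to the right and rows downward; lengths in m; the calibration is good to about 2 mm. A picture is of the moment at which its call begins: read the wrist's pose just before it. camera_info takes no time and is no camera call.
- workorder.close_job(): hands the job in; it is judged then, once.
The state is a dict: "clock": time; "joint_pos": joint angles; "qvel": joint speeds; "tau": joint torques, N m; "tool_pos": TCP position; "orientation": TCP orientation; "force": force on the tool from outside, world axes, zero at the start; "moment": the same for the moment, N m; "opening": finger opening in m; "gripper_force": force on a finger pad.
Only numpy, scipy, OpenCV 4.12 (cv2) and the standard library are available. Lean on these libraries where they do the work, as an engineer would, in place of code of your own. Each camera call takes 0.05 s, during which the arm holds its last target. There are 200 camera calls.

TASK

Tidy the shoe-care kit on the hallway cabinet into two neat, centred, right-way-up stacks. On the round cork pad stack the black polish tin at the bottom, the red-brown tin on it and the yellow-tan tin on top; in the middle of the square blue pad stand the green-lidded cream jar and set the little dauber brush upright on its lid, bristles down. Leave the big shoe brush, the key bowl and the spray bottle where they are.

Things in the scene. Friction and masses are not known exactly. Their poses are not given: they have to be found in the camera images.
- black_tin_mid (a point): Black polish tin: flat round tin, 66 mm diameter, 30 mm high, black lid with a thin silver ring, flat top and bottom, about 120 g. Point at its centre, 15 mm above its underside; z up its axis. Loose, standing on the cabinet top (z = 0).
- brown_tin_mid (a point): Red-brown polish tin: flat round tin, 58 mm diameter, 28 mm high, dark red-brown lid with a thin silver ring, flat top and bottom, about 90 g. Point at its centre, 14 mm above its underside; z up its axis. Loose, standing on the cabinet top.
- tan_tin_mid (a point): Yellow-tan polish tin: flat round tin, 50 mm diameter, 26 mm high, yellow-tan lid with a thin silver ring, flat top and bottom, about 70 g. Point at its centre, 13 mm above its underside; z up its axis. Loose, standing on the cabinet top.
- cream_jar_mid (a point): Cream jar: amber jar with a pale label band and a flat green screw lid, 48 mm diameter, 50 mm high in all, about 140 g. Point at its centre, 25 mm above its underside; z up its axis. Loose, standing on the cabinet top.
- dauber_knob (a point): Dauber: small round applicator brush standing on its flat bristles: dark bristle disc 40 mm diameter and 18 mm high, then a light wooden collar 42 mm diameter up to 28 mm, then an upright wooden knob 24 mm diameter from 28 to 58 mm (its top). About 60 g, rigid. Point in the middle of the knob, on the axis, 43 mm above the underside; z up its axis. Loose, standing on the cabinet top.
- cork_pad_top (a point): Round cork pad, 92 mm diameter, 6 mm thick, fixed to the cabinet top. Point at the centre of its upper face (z = 6 mm); z up.
- blue_pad_top (a point): Square blue felt-covered pad, 84 x 84 mm, 6 mm thick, rigid, fixed to the cabinet top. Point at the centre of its upper face (z = 6 mm); x and y along its sides, z up.
- shoe_brush: Bystander: big shoe brush lying bristles down, 150 mm long (its y), 50 mm wide (x), 42 mm high, wooden back, dark bristles. Origin at the centre of its underside. Loose; leave alone.
- key_bowl: Bystander: white bowl with a few keys in it, 116 mm across, 34 mm high. Origin at the centre of its underside. Loose; leave alone.
- spray: Bystander: white upright bottle with a blue cap and a paper label, 52 mm diameter, 150 mm high. Origin at the centre of its underside. Loose; leave alone.

How it is judged:
By the outcome, as a careful person would: the job done as asked, in the order asked, and still so for the second after the job is handed in, with the robot touching nothing.
It also fails if it takes over 136 s, if anything falls off the work surface, if the arm or the gripper's body presses on something with over 40 N, if the wrist force passes 120 N, or if a joint passes its speed limit or range.

## Working session

There is one attempt and no reset: what is moved stays moved. The work goes in short steps, Python scripts to look and compute and a tool call to move; the robot and the scene stay as the last step left them, time stands still between calls to the robot, and variables do not carry over. Pictures are saved under pics/ and viewed, at most 14 in all, crops included, and the job is handed in when it is done.

Besides the shell and the picture viewer there is one more tool, called after "Request:" as name(argument=value, ...), one argument or row to a line, values as JSON. carry_out: Moves the arm, as the interface text tells. Its arguments: {"type":"object","properties":{"rows":{"type":"array"},"grip":{"type":"number"}},"required":["rows"]}

```bash
mkdir -p pics
python3 - <<'E'
from plant import telemetry, viewer
import cv2, numpy as np
np.set_printoptions(precision=4,suppress=True)
o=telemetry.get_obs();print(o)
for n in("top","side","wrist"):
    im=viewer.snapshot(n);cv2.imwrite(f"pics/{n}0.png",im[:,:,::-1]);print(n,viewer.camera_info(n))
E
```

```text
{'clock': 0.0, 'joint_pos': array([ 89.5009,  20.5897,   0.6339,  -0.0201, -70.1366, -16.5077]), 'qvel': array([ 0.0028, -0.0642, -0.0043,  0.0484,  0.0172,  0.0224]), 'tau': array([ -0.0013, -58.2711,  29.3064,   6.9976,   0.0073,  -0.0002]), 'tool_pos': array([0.1973, 0.645 , 0.2256]), 'orientation': array([179.906 ,  -0.0081, -17.0136]), 'force': array([ 0.0808, -0.2727,  0.0208]), 'moment': array([-0.0015,  0.0151, -0.0316]), 'gripper_force': 0.0, 'opening': 0.08787995777419452}
top {'intrinsics': array([[467.3259,   0.    , 328.0691],
       [  0.    , 467.3259, 235.4637],
       [  0.    ,   0.    ,   1.    ]]), 'extrinsics': array([[-0.0051, -0.987 ,  0.1604,  0.3735],
       [-1.    ,  0.0042, -0.0055,  0.0015],
       [ 0.0047, -0.1604, -0.987 ,  1.5487],
       [ 0.    ,  0.    ,  0.    ,  1.    ]])}
side {'intrinsics': array([[553.1699,   0.    , 325.295 ],
       [  0.    , 553.1699, 237.6189],
       [  0.    ,   0.    ,   1.    ]]), 'extrinsics': array([[ 0.9216, -0.2885,  0.2597,  0.2293],
       [-0.3882, -0.6806,  0.6214, -0.9213],
       [-0.0025, -0.6735, -0.7392,  1.1636],
       [ 0.    ,  0.    ,  0.    ,  1.    ]])}
wrist {'intrinsics': array([[342.8884,   0.    , 318.6304],
       [  0.    , 342.8884, 237.4099],
       [  0.    ,   0.    ,   1.    ]]), 'tool_from_camera': array([[-0.0006, -0.9606, -0.278 ,  0.0752],
       [ 1.    , -0.0004, -0.0009,  0.0003],
       [ 0.0007, -0.278 ,  0.9606, -0.1596],
       [ 0.    ,  0.    ,  0.    ,  1.    ]])}
```

View pics/top0.png

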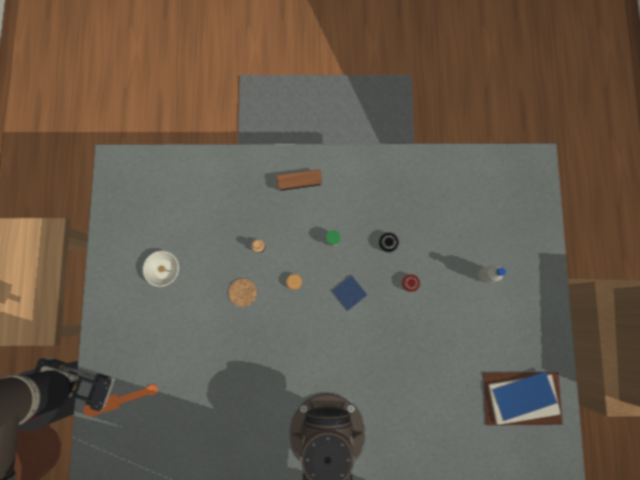

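View pics/side0.png

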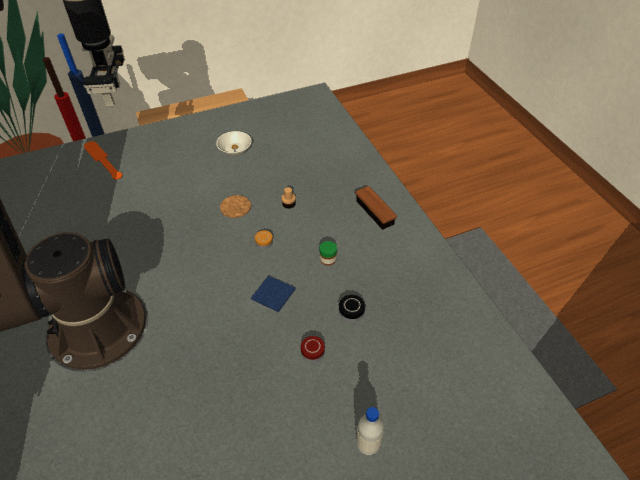

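Top view: black tin (389,242), red-brown (411,283), tan (294,282), jar lid (333,238), dauber (258,246), cork (243,292), blue pad (349,292), brush (298,180), bowl (160,268) and spray (490,273). The side view shows the same layout, with everything standing.

```bash
cat > h.py <<'E'
from plant import telemetry, viewer
import cv2, numpy as np
from scipy.spatial.transform import Rotation as R
np.set_printoptions(precision=4,suppress=True)
def tool(o=None):
    o=o or telemetry.get_obs();T=np.eye(4)
    T[:3,:3]=R.from_euler('xyz',o['orientation'],degrees=True).as_matrix();T[:3,3]=o['tool_pos'];return T
def cam(n,T=None):
    c=viewer.camera_info(n);return c['intrinsics'],(c['extrinsics'] if n!='wrist' else T@c['tool_from_camera'])
def onplane(K,E,uv,z):
    d=E[:3,:3]@np.linalg.inv(K)@[*uv,1.];return (E[:3,3]+d*(z-E[2,3])/d[2])[:2]
def px(K,E,p):
    q=K@(E[:3,:3].T@(np.asarray(p)-E[:3,3]));return q[:2]/q[2]
def wrist(name):
    T=tool();im=viewer.snapshot('wrist');cv2.imwrite(f'pics/{name}.png',im[:,:,::-1]);return im,*cam('wrist',T),T
def rel(T,p,yaw=None):
    "shift in tool axes from present pose T to world point p"
    return T[:3,:3].T@(np.asarray(p)-T[:3,3])
E
python3 - <<'E'
from h import *
K,E=cam('top');K2,E2=cam('side')
A={'black':(389,242,.03,352,306),'brown':(411,283,.028,313,347),'tan':(294,282,.026,264,238),'jar':(333,238,.05,328,245),'dauber':(258,246,.058,289,188),'cork':(243,292,.006,235.5,206),'blue':(349,292.5,.006,273.5,293),'brush':(299,179,.042,375,204),'bowl':(160,268,.03,234,143),'spray':(501,271,.15,372,413)}
for k,(u,v,z,a,b) in A.items():
    p=onplane(K,E,(u,v),z);q=onplane(K2,E2,(a,b),z);print(k,p,q,np.hypot(*p))
E
```

```text
black [ 0.5976 -0.2071] [ 0.5993 -0.2067] 0.6324930935901736
brown [ 0.4631 -0.2753] [ 0.4664 -0.2763] 0.5387695454922413
tan [0.4683 0.1045] [0.4714 0.1002] 0.4797810327470141
jar [ 0.6086 -0.0228] [ 0.6168 -0.0128] 0.609017299281415
dauber [0.5823 0.2188] [0.596 0.232] 0.6220916207648157
cork [0.4376 0.2727] [0.4386 0.2743] 0.5156340804792898
blue [ 0.4343 -0.0748] [ 0.4368 -0.0749] 0.4407047978773865
brush [0.8093 0.089 ] [0.8074 0.0869] 0.8141319471400851
bowl [0.5155 0.5398] [0.5146 0.5364] 0.7464175487800464
spray [ 0.4905 -0.5246] [ 0.491  -0.5247] 0.7181949204010206
```

View pics/wrist0.png

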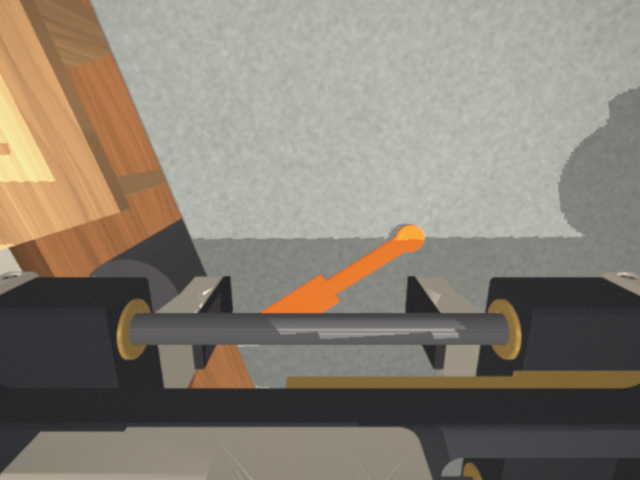

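Request:
carry_out(
  rows=[
    [0.21, 0.27, -0.01, 0, 0, -0.148],
    [0.21, 0.27, -0.01, 0, 0, -0.148],
    [0.21, 0.27, -0.01, 0, 0, -0.148],
    [0.21, 0.27, -0.01, 0, 0, -0.148],
    [0.21, 0.27, -0.01, 0, 0, -0.148],
    [0.21, 0.27, -0.01, 0, 0, -0.148],
    [0.21, 0.27, -0.01, 0, 0, -0.148],
  ],
  grip=1,
)

```text
clock: 1.02
tool_pos: [0.3197, 0.324, 0.237]
orientation: [-179.9, -0.0, -8.7]
force: [0.1, -1.3, -0.3]
opening: 0.0873
gripper_force: 0.0
```

Run:
```python
from h import *
o=telemetry.get_obs();print(o['clock'],o['tool_pos'],o['orientation'],rel(tool(o),(.43,0,.25)))
```

```text
1.025 [0.3197 0.324  0.237 ] [-179.9448   -0.004    -8.6557] [ 0.1578  0.3037 -0.0133]
```

Request:
carry_out(
  rows=[
    [0.16, 0.304, -0.013, 0, 0, -0.15],
    [0.16, 0.304, -0.013, 0, 0, -0.15],
    [0.16, 0.304, -0.013, 0, 0, -0.15],
    [0.16, 0.304, -0.013, 0, 0, -0.15],
    [0.16, 0.304, -0.013, 0, 0, -0.15],
    [0.16, 0.304, -0.013, 0, 0, -0.15],
    [0.16, 0.304, -0.013, 0, 0, -0.15],
    [0.16, 0.304, -0.013, 0, 0, -0.15],
  ],
)

```text
clock: 2.02
tool_pos: [0.4325, 0.002, 0.2493]
orientation: [180.0, 0.0, 0.1]
force: [-0.4, 0.5, -0.4]
opening: 0.0877
gripper_force: 0.0
```

Run:
```python
from h import *
im,K,E,T=wrist('w1');print(T)
for n,p in dict(black=(.598,-.207,.03),brown=(.465,-.276,.028),tan=(.470,.102,.026),jar=(.61,-.02,.05),cork=(.438,.2735,.006),blue=(.436,-.075,.006)).items():print(n,px(K,E,p))
```

```text
[[ 1.      0.0009 -0.0005  0.4325]
 [ 0.0009 -1.     -0.      0.002 ]
 [-0.0005  0.     -1.      0.2493]
 [ 0.      0.      0.      1.    ]]
black [530.2136  42.9243]
brown [571.0426 178.4986]
tan [227.9271 173.607 ]
jar [342.4508  22.5579]
cork [ 89.5396 199.206 ]
blue [383.4752 200.9846]
```

View pics/w1.png

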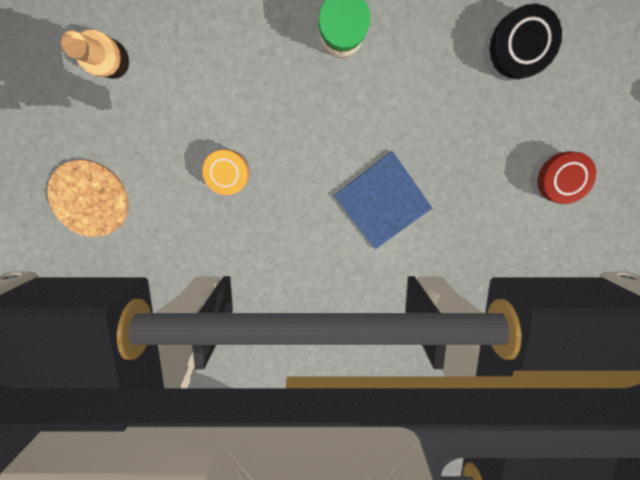

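Wrist view: tins ringed at black (530,41), brown (571,179), tan (225,173); jar lid (344,22), dauber knob top (74,43), cork (88,198) and blue pad centre about (383,200), rotated. I'll fit these in world coordinates.

```bash
cat >> h.py <<'E'
def blob(im,K,E,lo,hi,z,seed,r=70):
    "largest HSV blob near seed -> world contour at height z: circle centre/diameter, and min-area rect"
    m=cv2.inRange(cv2.cvtColor(np.ascontiguousarray(im),cv2.COLOR_RGB2HSV),lo,hi);k=np.zeros_like(m);cv2.circle(k,tuple(map(int,seed)),r,255,-1)
    c=max(cv2.findContours(cv2.morphologyEx(m&k,cv2.MORPH_OPEN,np.ones((3,3))),0,1)[0],key=cv2.contourArea)
    c=cv2.convexHull(c)
    mm=np.zeros_like(m);cv2.fillPoly(mm,[c],255);c=cv2.findContours(mm,0,1)[0][0]
    w=np.float32([onplane(K,E,q[0],z) for q in c]);e=cv2.fitEllipse(w*1000);q=cv2.minAreaRect(w*1000)
    return np.r_[e[0]],np.r_[e[1]],np.r_[q[0]],np.r_[q[1]],q[2]
C={'black':((0,0,0),(179,255,60),.030),'brown':((0,140,60),(8,255,255),.028),'tan':((8,130,150),(30,255,255),.026),
 'jar':((50,100,40),(85,255,255),.050),'cork':((5,60,120),(25,255,255),.006),'blue':((100,90,50),(125,255,200),.006)}
E
python3 - <<'E'
from h import *
im=cv2.imread('pics/w1.png')[:,:,::-1];K,E=cam('wrist',tool())
for n,s in dict(brown=(571,179),tan=(225,173),jar=(344,22),cork=(88,198),blue=(383,200),black=(530,41)).items():
    try: print(n,*blob(im,K,E,*C[n],s,55 if n!='blue' else 70))
    except Exception as e: print(n,e)
for n,s,z in (('black',(530,41),.03),('brown',(571,179),.028),('tan',(225,173),.026),('knob',(74,43),.058)): print(n,onplane(K,E,s,z))
E
```

```text
brown [ 466.2169 -270.4942] [55.322  62.3965] [ 466.3012 -270.2192] [54.5033 62.7434] 0.08012336492538452
tan [471.4984 105.4451] [48.2813 50.4648] [471.7342 105.3813] [48.5508 49.1699] 42.48812484741211
jar [609.5533 -20.6197] [43.2889 48.0898] [607.6463 -20.9891] [40.7987 46.2062] 0.06217276304960251
cork [437.9016 276.1372] [92.2665 95.0763] [437.8368 275.7236] [92.8179 94.4432] 39.19588088989258
blue [435.5656 -73.8144] [96.4226 96.7748] [435.4335 -73.9447] [83.6054 82.9386] 38.0557746887207
black [ 598.9159 -201.2566] [63.8368 69.9603] [ 598.9853 -200.9135] [64.6811 68.5441] 11.146056175231934
black [ 0.5999 -0.2061]
brown [ 0.4647 -0.2758]
tan [0.4705 0.1056]
knob [0.5909 0.2264]
```

Request:
carry_out(
  rows=[
    [0.1665, 0.208, 0.08, 0, 0, 0],
    [0.1665, 0.208, 0.08, 0, 0, 0],
    [0.1665, 0.208, 0.08, 0, 0, 0],
    [0.1665, 0.208, 0.08, 0, 0, 0],
    [0.1665, 0.208, 0.13, 0, 0, 0],
    [0.1665, 0.208, 0.13, 0, 0, 0],
    [0.1665, 0.208, 0.13, 0, 0, 0],
  ],
  grip=1,
)

```text
clock: 2.95
tool_pos: [0.5997, -0.2052, 0.1201]
orientation: [180.0, 0.0, 0.2]
force: [0.0, 0.1, 0.6]
opening: 0.0876
gripper_force: 0.0
```

Run:
```python
from h import *
im,K,E,T=wrist('w2');s=px(K,E,(.599,-.206,.03));print(T[:3,3],telemetry.get_obs()['orientation'],s)
b=blob(im,K,E,*C['black'],s,72);print(b)
cv2.circle(im:=np.ascontiguousarray(im),tuple(map(int,s)),4,(255,0,0),-1);cv2.imwrite('pics/w2b.png',im[:300,100:540,::-1])
```

```text
[ 0.5997 -0.2052  0.1201] [179.9673  -0.1229   0.1854] [319.472  241.9327]
(array([ 601.1844, -204.5737]), array([63.1563, 65.5823]), array([ 600.8905, -204.5365]), array([64.3053, 64.2226]), 45.32223129272461)
```

View pics/w2b.png

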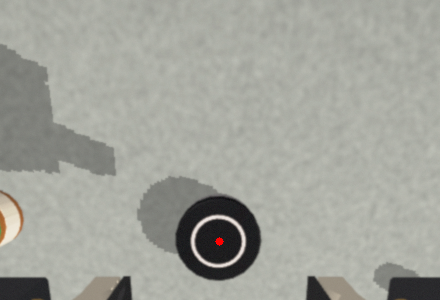

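The black tin sits under the gripper (ring on the marker at (319,241)). I'll descend and grasp.

Request:
carry_out(
  rows=[
    [0, 0, 0.055, 0, 0, 0],
    [0, 0, 0.09, 0, 0, 0],
    [0, 0, 0.108, 0, 0, 0],
    [0, 0, 0.114, 0, 0, 0],
    [0, 0, 0.114, 0, 0, 0],
  ],
)

```text
clock: 3.62
tool_pos: [0.6002, -0.2061, 0.007]
orientation: [180.0, -0.1, 0.1]
force: [-0.4, -0.1, -0.1]
opening: 0.0875
gripper_force: 0.0
```

Request:
carry_out(
  rows=[
    [0, 0, 0, 0, 0, 0],
    [0, 0, 0, 0, 0, 0],
    [0, 0, 0, 0, 0, 0],
    [0, 0, 0, 0, 0, 0],
    [0, 0, 0, 0, 0, 0],
  ],
  grip=-1,
)

```text
clock: 4.25
tool_pos: [0.5996, -0.2064, 0.0062]
orientation: [180.0, -0.0, 0.1]
force: [-1.0, 0.8, 5.5]
opening: 0.0653
gripper_force: 30.0
```

Request:
carry_out(
  rows=[
    [0, 0, -0.02, 0, 0, 0],
    [0, 0, -0.07, 0, 0, 0],
    [0, 0, -0.12, 0, 0, 0],
    [-0.025, -0.05, -0.15, 0, 0, 0],
    [-0.05, -0.1, -0.15, 0, 0, 0],
    [-0.075, -0.15, -0.15, 0, 0, 0],
    [-0.1, -0.2, -0.15, 0, 0, 0],
    [-0.12, -0.24, -0.15, 0, 0, 0],
  ],
)

```text
clock: 5.25
tool_pos: [0.4776, 0.0349, 0.1555]
orientation: [-180.0, 0.0, 0.1]
force: [0.5, 0.5, -1.6]
opening: 0.0656
gripper_force: 30.0
```

Request:
carry_out(
  rows=[
    [-0.025, -0.05, 0, 0, 0, 0],
    [-0.05, -0.1, 0, 0, 0, 0],
    [-0.075, -0.15, 0, 0, 0, 0],
    [-0.1, -0.2, 0, 0, 0, 0],
    [-0.12, -0.24, 0, 0, 0, 0],
    [-0.12, -0.24, 0, 0, 0, 0],
    [-0.12, -0.24, 0, 0, 0, 0],
  ],
)

```text
clock: 6.12
tool_pos: [0.3583, 0.273, 0.1552]
orientation: [180.0, 0.0, 0.1]
force: [-0.6, -0.5, -1.3]
opening: 0.0654
gripper_force: 30.0
```

Run:
```python
from h import *
im,K,E,T=wrist('w3');s=px(K,E,(.438,.2745,.006));print(T[:3,3],telemetry.get_obs()['orientation'],s)
print(blob(im,K,E,*C['cork'],s,100))
z=T[2,3]+.019+.004
print(px(K,E,T[:3,3]+[0,0,.024]))
cv2.imwrite('pics/w3b.png',im[:330,60:580,::-1])
```

```text
[0.3583 0.273  0.1552] [179.9623   0.0286   0.0487] [316.7777 132.51  ]
(array([437.8308, 276.0668]), array([91.8663, 92.2025]), array([437.6865, 276.0504]), array([91.3079, 91.8949]), 0.0742337703704834)
[318.2389 315.6294]
```

View pics/w3b.png

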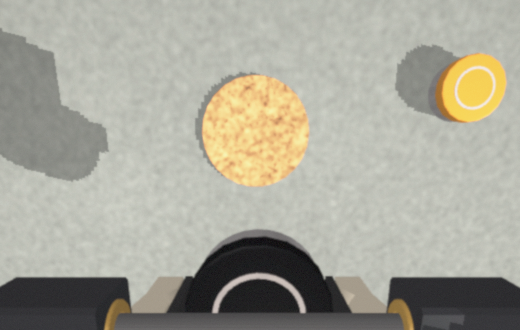

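Cork at full-frame (316,130), i.e. world (0.438, 0.275). The tin is held straight. I'll place it.

Request:
carry_out(
  rows=[
    [0.04, -0.001, 0.03, 0, 0, 0],
    [0.079, -0.0017, 0.07, 0, 0, 0],
    [0.079, -0.0017, 0.12, 0, 0, 0],
    [0.079, -0.0017, 0.135, 0, 0, 0],
    [0.079, -0.0017, 0.14, 0, 0, 0],
    [0.079, -0.0017, 0.1425, 0, 0, 0],
    [0.079, -0.0017, 0.1425, 0, 0, 0],
  ],
)

```text
clock: 7.05
tool_pos: [0.4381, 0.2761, 0.0145]
orientation: [-179.9, -0.1, 0.1]
force: [-0.6, -0.5, -1.0]
opening: 0.0656
gripper_force: 30.0
```

Request:
carry_out(
  rows=[
    [0, 0, 0.001, 0, 0, 0],
    [0, 0, 0.001, 0, 0, 0],
    [0, 0, 0.001, 0, 0, 0],
  ],
)

```text
clock: 7.42
tool_pos: [0.4376, 0.2754, 0.0123]
orientation: [-180.0, -0.0, 0.1]
force: [0.0, -0.0, -2.2]
opening: 0.0656
gripper_force: 30.0
```

Request:
carry_out(
  rows=[
    [0, 0, 0.0003, 0, 0, 0],
    [0, 0, 0.0003, 0, 0, 0],
  ],
)

```text
clock: 7.68
tool_pos: [0.4376, 0.2753, 0.0122]
orientation: [-180.0, -0.0, 0.1]
force: [-1.9, 0.1, 5.2]
opening: 0.0653
gripper_force: 30.0
```

Request:
carry_out(
  rows=[
    [0, 0, 0, 0, 0, 0],
    [0, 0, 0, 0, 0, 0],
    [0, 0, 0, 0, 0, 0],
  ],
  grip=1,
)

```text
clock: 8.05
tool_pos: [0.4377, 0.2752, 0.0117]
orientation: [180.0, 0.0, 0.1]
force: [-0.1, -0.5, 0.3]
opening: 0.086
gripper_force: 0.0
```

Request:
carry_out(
  rows=[
    [0, 0, -0.03, 0, 0, 0],
    [0, 0, -0.09, 0, 0, 0],
    [0, 0, -0.15, 0, 0, 0],
    [0, 0, -0.15, 0, 0, 0],
    [0, 0, -0.15, 0, 0, 0],
  ],
)

```text
clock: 8.68
tool_pos: [0.4373, 0.275, 0.1617]
orientation: [-180.0, 0.0, 0.0]
force: [0.6, -0.3, -0.8]
opening: 0.0878
gripper_force: 0.0
```

Run:
```python
from h import *
im,K,E,T=wrist('w4');s=px(K,E,(.438,.275,.036));print(T[:3,3],telemetry.get_obs()['orientation'],s)
print(blob(im,K,E,(0,0,0),(179,255,60),.036,s,75))
hsv=cv2.cvtColor(im,cv2.COLOR_RGB2HSV)
print(blob(im,K,E,*C['cork'],s,90))
cv2.imwrite('pics/w4b.png',cv2.resize(im[120:300,200:440,::-1],None,fx=3,fy=3))
print(px(K,E,(.4505,.2755,.005)),hsv[int(s[1])-43,int(s[0])])
```

```text
[0.4373 0.275  0.1617] [179.9511   0.066    0.0528] [318.6144 228.303 ]
(array([439.2483, 275.3657]), array([62.2266, 64.8207]), array([438.7554, 275.3185]), array([63.6739, 63.085 ]), 45.321739196777344)
(array([437.7705, 276.0683]), array([91.9107, 92.3011]), array([437.9077, 276.1045]), array([91.8636, 91.9684]), 0.03997829183936119)
[318.1246 207.022 ] [ 15 127 195]
```

View pics/w4b.png

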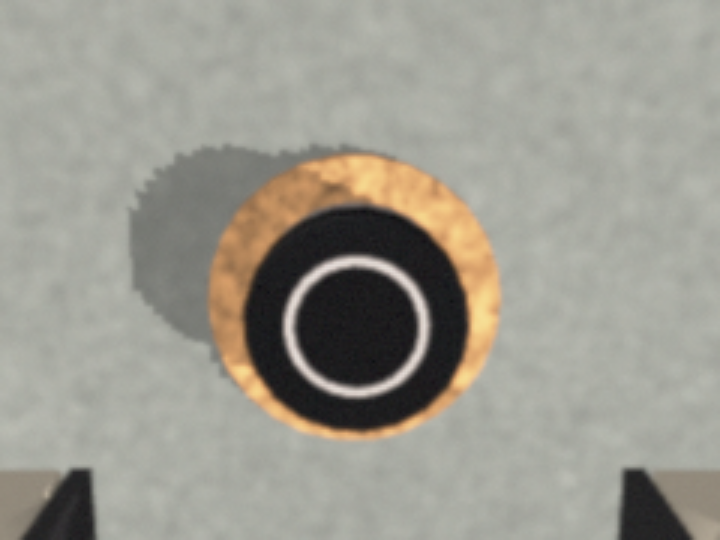

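Black tin is centred on the cork to about 1 mm (ring at full-frame (319,229)). Next is the brown tin.

Request:
carry_out(
  rows=[
    [0.014, 0.28, 0, 0, 0, 0],
    [0.014, 0.28, 0, 0, 0, 0],
    [0.014, 0.28, 0, 0, 0, 0],
    [0.014, 0.28, 0, 0, 0, 0],
    [0.014, 0.28, 0, 0, 0, 0],
  ],
)

```text
clock: 9.35
tool_pos: [0.4505, -0.0076, 0.1603]
orientation: [179.9, 0.2, -0.0]
force: [-0.1, 1.0, 0.5]
opening: 0.0873
gripper_force: 0.0
```

Request:
carry_out(
  rows=[
    [0.014, 0.27, 0.02, 0, 0, 0],
    [0.014, 0.27, 0.02, 0, 0, 0],
    [0.014, 0.27, 0.02, 0, 0, 0],
    [0.014, 0.27, 0.04, 0, 0, 0],
    [0.014, 0.27, 0.04, 0, 0, 0],
    [0.014, 0.27, 0.04, 0, 0, 0],
    [0.014, 0.27, 0.04, 0, 0, 0],
  ],
)

```text
clock: 10.22
tool_pos: [0.4656, -0.2743, 0.1208]
orientation: [-180.0, 0.1, 0.1]
force: [-0.7, 0.3, -0.4]
opening: 0.0876
gripper_force: 0.0
```

```bash
cat >> h.py <<'E'
def ring(im,K,E,z,xy,lo=(0,0,150),hi=(179,80,255),r=45):
    "silver ring centre on lid"
    s=px(K,E,(*xy,z));h=cv2.inRange(cv2.cvtColor(im,cv2.COLOR_RGB2HSV),lo,hi);k=np.zeros_like(h);cv2.circle(k,tuple(map(int,s)),r,255,-1)
    y,x=np.nonzero(h&k);w=np.float32([onplane(K,E,q,z) for q in zip(x,y)])*1000
    return len(x),cv2.minEnclosingCircle(w),w.mean(0)
E
python3 - <<'E'
from h import *
im,K,E,T=wrist('w5');print(T[:3,3],telemetry.get_obs()['orientation'])
s=px(K,E,(.465,-.2755,.028));print(s,blob(im,K,E,*C['brown'],s,80));print(ring(im,K,E,.028,(.465,-.2755),r=28))
E
```

```text
[ 0.4656 -0.2743  0.1208] [-179.9845    0.0643    0.104 ]
[320.0327 240.5699] (array([ 466.4259, -274.1749]), array([55.4413, 57.2925]), array([ 466.6001, -273.9422]), array([56.7182, 55.5403]), 0.042052753269672394)
(447, ((465.0449523925781, -274.2189636230469), 18.34063148498535), array([ 465.6931, -274.2562], dtype=float32))
```

Request:
carry_out(
  rows=[
    [0, 0, 0.055, 0, 0, 0],
    [0, 0, 0.09, 0, 0, 0],
    [0, 0, 0.108, 0, 0, 0],
    [0, 0, 0.115, 0, 0, 0],
    [0, 0, 0.115, 0, 0, 0],
  ],
)

```text
clock: 10.9
tool_pos: [0.4666, -0.2742, 0.0071]
orientation: [180.0, -0.0, 0.1]
force: [-0.4, 0.3, 0.6]
opening: 0.0878
gripper_force: 0.0
```

Request:
carry_out(
  rows=[
    [0, 0, 0, 0, 0, 0],
    [0, 0, 0, 0, 0, 0],
    [0, 0, 0, 0, 0, 0],
    [0, 0, 0, 0, 0, 0],
    [0, 0, 0, 0, 0, 0],
  ],
  grip=-1,
)

```text
clock: 11.52
tool_pos: [0.4664, -0.2749, 0.0071]
orientation: [180.0, -0.0, 0.1]
force: [-1.0, 1.1, 4.4]
opening: 0.0571
gripper_force: 30.0
```

Request:
carry_out(
  rows=[
    [0, 0, -0.02, 0, 0, 0],
    [0, 0, -0.07, 0, 0, 0],
    [0, 0, -0.12, 0, 0, 0],
    [0, -0.05, -0.14, 0, 0, 0],
    [0, -0.1, -0.14, 0, 0, 0],
    [0, -0.16, -0.14, 0, 0, 0],
    [-0.01, -0.22, -0.14, 0, 0, 0],
    [-0.02, -0.27, -0.14, 0, 0, 0],
  ],
)

```text
clock: 12.52
tool_pos: [0.4453, -0.0029, 0.1467]
orientation: [-180.0, -0.0, 0.1]
force: [0.7, 0.2, -0.8]
opening: 0.0572
gripper_force: 30.0
```

Request:
carry_out(
  rows=[
    [-0.001, -0.05, 0, 0, 0, 0],
    [-0.003, -0.11, 0, 0, 0, 0],
    [-0.004, -0.17, 0, 0, 0, 0],
    [-0.005, -0.22, 0, 0, 0, 0],
    [-0.007, -0.26, 0, 0, 0, 0],
    [-0.007, -0.278, 0.03, 0, 0, 0],
    [-0.007, -0.278, 0.07, 0, 0, 0],
    [-0.007, -0.278, 0.085, 0, 0, 0],
  ],
)

```text
clock: 13.52
tool_pos: [0.4374, 0.272, 0.0595]
orientation: [179.8, 0.2, 0.1]
force: [0.4, -0.1, -0.7]
opening: 0.0574
gripper_force: 30.0
```

Request:
carry_out(
  rows=[
    [0, 0, 0, 0, 0, 0],
    [0, 0, 0, 0, 0, 0],
  ],
)

```text
clock: 13.78
tool_pos: [0.4394, 0.2737, 0.063]
orientation: [-179.9, -0.1, 0.1]
force: [0.9, 0.2, 0.3]
opening: 0.0574
gripper_force: 30.0
```

Request:
carry_out(
  rows=[
    [-0.001, -0.0013, 0.01, 0, 0, 0],
    [-0.001, -0.0013, 0.015, 0, 0, 0],
    [-0.001, -0.0013, 0.0178, 0, 0, 0],
    [-0.001, -0.0013, 0.0178, 0, 0, 0],
    [-0.001, -0.0013, 0.0178, 0, 0, 0],
  ],
)

```text
clock: 14.4
tool_pos: [0.4377, 0.2746, 0.0441]
orientation: [-180.0, -0.0, 0.1]
force: [-0.8, -0.9, -0.6]
opening: 0.0572
gripper_force: 30.0
```

Request:
carry_out(
  rows=[
    [0.0004, -0.0004, 0.0012, 0, 0, 0],
    [0.0004, -0.0004, 0.0012, 0, 0, 0],
    [0.0004, -0.0004, 0.0012, 0, 0, 0],
  ],
)

```text
clock: 14.78
tool_pos: [0.4381, 0.275, 0.0431]
orientation: [-180.0, -0.0, 0.1]
force: [-1.5, -0.2, 4.7]
opening: 0.057
gripper_force: 30.0
```

Request:
carry_out(
  rows=[
    [0, 0, 0, 0, 0, 0],
    [0, 0, 0, 0, 0, 0],
  ],
)

```text
clock: 15.02
tool_pos: [0.4381, 0.275, 0.0431]
orientation: [-180.0, -0.0, 0.1]
force: [-1.8, -1.3, 5.3]
opening: 0.0574
gripper_force: 30.0
```

Contact made. I'll release, rise and move on to the tan tin, checking the stack as I rise.

Request:
carry_out(
  rows=[
    [0, 0, 0, 0, 0, 0],
    [0, 0, 0, 0, 0, 0],
    [0, 0, 0, 0, 0, 0],
  ],
  grip=1,
)

```text
clock: 15.4
tool_pos: [0.438, 0.2749, 0.0426]
orientation: [180.0, 0.0, 0.1]
force: [-0.4, 0.0, -0.6]
opening: 0.0814
gripper_force: 0.0
```

Request:
carry_out(
  rows=[
    [0, 0, -0.03, 0, 0, 0],
    [0, 0, -0.09, 0, 0, 0],
    [0, 0, -0.12, 0, 0, 0],
    [0, 0, -0.12, 0, 0, 0],
    [0, 0, -0.12, 0, 0, 0],
  ],
)

```text
clock: 16.02
tool_pos: [0.4376, 0.2746, 0.1622]
orientation: [180.0, 0.0, 0.1]
force: [-0.1, 0.3, -0.4]
opening: 0.0876
gripper_force: 0.0
```

Run:
```python
from h import *
im,K,E,T=wrist('w6');print(T[:3,3],telemetry.get_obs()['orientation'])
print(ring(im,K,E,.064,(.438,.275),r=28))
s=px(K,E,(.438,.275,.064));print(s,blob(im,K,E,*C['brown'],.064,s,80) if 0 else blob(im,K,E,C['brown'][0],C['brown'][1],.064,s,80))
cv2.imwrite('pics/w6b.png',cv2.resize(im[120:300,200:440,::-1],None,fx=2,fy=2))
```

```text
[0.4376 0.2746 0.1622] [179.933    0.0707   0.058 ]
(430, ((436.5481262207031, 274.8599548339844), 18.338645935058594), array([437.1849, 274.9055], dtype=float32))
[317.8998 237.492 ] (array([438.2261, 274.8081]), array([56.7375, 57.2094]), array([438.3728, 274.8889]), array([56.9498, 56.539 ]), 0.027570469304919243)
```

View pics/w6b.png

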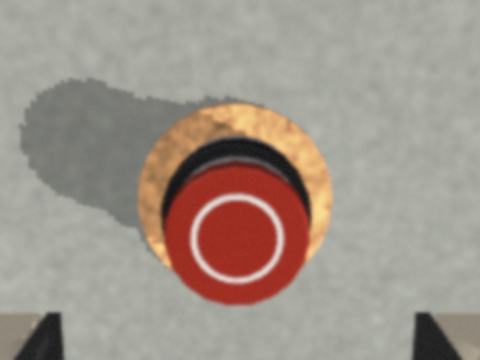

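Brown sits centred on black (ring at full-frame (318,239)). Next is the tan tin.

Request:
carry_out(
  rows=[
    [0.033, 0.17, 0, 0, 0, 0],
    [0.033, 0.17, 0, 0, 0, 0],
    [0.033, 0.17, 0, 0, 0, 0],
    [0.033, 0.17, 0.03, 0, 0, 0],
    [0.033, 0.17, 0.042, 0, 0, 0],
    [0.033, 0.17, 0.042, 0, 0, 0],
    [0.033, 0.17, 0.042, 0, 0, 0],
  ],
)

```text
clock: 16.95
tool_pos: [0.4715, 0.1057, 0.1211]
orientation: [180.0, -0.0, 0.1]
force: [0.2, 0.5, 0.0]
opening: 0.0879
gripper_force: 0.0
```

Run:
```python
from h import *
im,K,E,T=wrist('w7');print(T[:3,3],telemetry.get_obs()['orientation'])
print(ring(im,K,E,.026,(.4707,.1045),r=30))
s=px(K,E,(.4707,.1045,.026));print(s,blob(im,K,E,*C['tan'],s,80))
```

```text
[0.4715 0.1057 0.1211] [-179.9846   -0.0456    0.1417]
(270, ((466.1465759277344, 104.5530014038086), 20.261415481567383), array([470.4735, 105.2845], dtype=float32))
[319.951  240.2509] (array([471.9248, 105.9661]), array([48.5403, 49.535 ]), array([472.2856, 106.0198]), array([49.1434, 48.2974]), 0.1159430742263794)
```

Request:
carry_out(
  rows=[
    [0, 0, 0.055, 0, 0, 0],
    [0, 0, 0.09, 0, 0, 0],
    [0, 0, 0.109, 0, 0, 0],
    [0, 0, 0.116, 0, 0, 0],
    [0, 0, 0.116, 0, 0, 0],
  ],
)

```text
clock: 17.62
tool_pos: [0.4716, 0.1054, 0.0051]
orientation: [-180.0, -0.0, 0.1]
force: [0.2, 0.3, 0.3]
opening: 0.0876
gripper_force: 0.0
```

Request:
carry_out(
  rows=[
    [0, 0, 0, 0, 0, 0],
    [0, 0, 0, 0, 0, 0],
    [0, 0, 0, 0, 0, 0],
    [0, 0, 0, 0, 0, 0],
    [0, 0, 0, 0, 0, 0],
    [0, 0, 0, 0, 0, 0],
  ],
  grip=-1,
)

```text
clock: 18.38
tool_pos: [0.4713, 0.105, 0.0049]
orientation: [-180.0, -0.0, 0.1]
force: [-0.4, 0.0, 3.9]
opening: 0.0494
gripper_force: 30.0
```

Request:
carry_out(
  rows=[
    [0, 0, -0.02, 0, 0, 0],
    [0, 0, -0.07, 0, 0, 0],
    [0, 0, -0.12, 0, 0, 0],
    [-0.01, -0.05, -0.14, 0, 0, 0],
    [-0.02, -0.1, -0.14, 0, 0, 0],
    [-0.033, -0.15, -0.14, 0, 0, 0],
    [-0.033, -0.17, -0.14, 0, 0, 0],
    [-0.033, -0.17, -0.14, 0, 0, 0],
  ],
)

```text
clock: 19.38
tool_pos: [0.4377, 0.2758, 0.1443]
orientation: [180.0, 0.0, 0.2]
force: [-1.2, -0.0, -0.6]
opening: 0.0494
gripper_force: 30.0
```

Request:
carry_out(
  rows=[
    [0.0003, 0.001, 0.03, 0, 0, 0],
    [0.0003, 0.001, 0.05, 0, 0, 0],
    [0.0003, 0.001, 0.065, 0, 0, 0],
    [0.0003, 0.001, 0.072, 0, 0, 0],
    [0.0003, 0.001, 0.072, 0, 0, 0],
    [0.0003, 0.001, 0.072, 0, 0, 0],
  ],
)

```text
clock: 20.12
tool_pos: [0.4387, 0.2742, 0.0734]
orientation: [-180.0, -0.0, 0.1]
force: [0.9, 0.0, -0.4]
opening: 0.0493
gripper_force: 30.0
```

Request:
carry_out(
  rows=[
    [-0.0005, -0.0006, 0.003, 0, 0, 0],
    [-0.0005, -0.0006, 0.0045, 0, 0, 0],
    [-0.0005, -0.0006, 0.0048, 0, 0, 0],
    [-0.0005, -0.0006, 0.0048, 0, 0, 0],
    [-0.0005, -0.0006, 0.0048, 0, 0, 0],
  ],
)

```text
clock: 20.75
tool_pos: [0.4379, 0.2747, 0.0689]
orientation: [-180.0, -0.0, 0.1]
force: [-3.5, -0.5, 9.7]
opening: 0.0497
gripper_force: 30.0
```

Request:
carry_out(
  rows=[
    [0, 0, 0, 0, 0, 0],
    [0, 0, 0, 0, 0, 0],
    [0, 0, 0, 0, 0, 0],
    [0, 0, 0, 0, 0, 0],
  ],
  grip=1,
)

```text
clock: 21.25
tool_pos: [0.4378, 0.2745, 0.0678]
orientation: [180.0, 0.0, 0.1]
force: [-0.1, 0.6, -0.9]
opening: 0.0834
gripper_force: 0.0
```

Request:
carry_out(
  rows=[
    [0, 0, -0.03, 0, 0, 0],
    [0, 0, -0.09, 0, 0, 0],
    [0, 0, -0.12, 0, 0, 0],
    [0, 0, -0.12, 0, 0, 0],
    [0, 0, -0.12, 0, 0, 0],
  ],
)

```text
clock: 21.88
tool_pos: [0.4374, 0.2742, 0.1874]
orientation: [180.0, 0.0, 0.1]
force: [0.7, -0.3, -0.7]
opening: 0.0875
gripper_force: 0.0
```

Run:
```python
from h import *
im,K,E,T=wrist('w8');print(T[:3,3],telemetry.get_obs()['orientation'])
s=px(K,E,(.438,.275,.09));print(s,blob(im,K,E,(8,170,150),(30,255,255),.09,s,60))
cv2.imwrite('pics/w8b.png',im[:300,:,::-1])
print(px(K,E,(.61,-.02,.05)),px(K,E,(.59,.22,.058)))
```

```text
[0.4374 0.2742 0.1874] [179.9347   0.0743   0.0549]
[317.427  237.5509] (array([439.0734, 274.8802]), array([47.4233, 48.3247]), array([439.068 , 275.3477]), array([47.7975, 46.9305]), 0.026998773217201233)
[709.5636   3.3578] [391.149  30.051]
```

View pics/w8b.png

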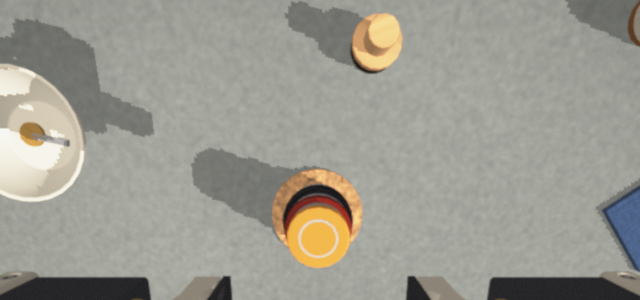

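The three-tin stack is straight (tan ring at (318,238)); dauber at (380,40). On to the jar.

Request:
carry_out(
  rows=[
    [0.172, 0.295, 0, 0, 0, 0],
    [0.172, 0.295, 0, 0, 0, 0],
    [0.172, 0.295, 0, 0, 0, 0],
    [0.172, 0.295, 0, 0, 0, 0],
    [0.172, 0.295, 0, 0, 0, 0],
    [0.172, 0.295, 0.04, 0, 0, 0],
    [0.172, 0.295, 0.04, 0, 0, 0],
    [0.172, 0.295, 0.04, 0, 0, 0],
  ],
)

```text
clock: 22.92
tool_pos: [0.6098, -0.0204, 0.1472]
orientation: [180.0, 0.1, 0.1]
force: [0.3, 0.2, 0.2]
opening: 0.0874
gripper_force: 0.0
```

Run:
```python
from h import *
im,K,E,T=wrist('w9');print(T[:3,3],telemetry.get_obs()['orientation'])
s=px(K,E,(.609,-.021,.05));print(s,blob(im,K,E,*C['jar'],s,80))
```

```text
[ 0.6098 -0.0204  0.1472] [179.9824   0.0018   0.1073]
[319.1511 239.2276] (array([613.9442, -21.2931]), array([46.279 , 48.5988]), array([614.2385, -21.2913]), array([48.3047, 46.0993]), 0.01756812073290348)
```

Request:
carry_out(
  rows=[
    [0.003, 0.0005, 0.03, 0, 0, 0],
    [0.003, 0.0005, 0.08, 0, 0, 0],
    [0.003, 0.0005, 0.115, 0, 0, 0],
    [0.003, 0.0005, 0.13, 0, 0, 0],
    [0.003, 0.0005, 0.135, 0, 0, 0],
    [0.003, 0.0005, 0.135, 0, 0, 0],
  ],
)

```text
clock: 23.72
tool_pos: [0.6141, -0.0203, 0.0142]
orientation: [-180.0, -0.1, 0.1]
force: [-0.9, 0.4, 0.6]
opening: 0.0876
gripper_force: 0.0
```

Request:
carry_out(
  rows=[
    [0, 0, 0, 0, 0, 0],
    [0, 0, 0, 0, 0, 0],
    [0, 0, 0, 0, 0, 0],
    [0, 0, 0, 0, 0, 0],
    [0, 0, 0, 0, 0, 0],
    [0, 0, 0, 0, 0, 0],
  ],
  grip=-1,
)

```text
clock: 24.48
tool_pos: [0.6132, -0.0209, 0.013]
orientation: [180.0, 0.0, 0.1]
force: [0.3, -0.6, 2.0]
opening: 0.0475
gripper_force: 30.0
```

Request:
carry_out(
  rows=[
    [0, 0, -0.02, 0, 0, 0],
    [0, 0, -0.07, 0, 0, 0],
    [0, 0, -0.12, 0, 0, 0],
    [-0.05, 0.01, -0.14, 0, 0, 0],
    [-0.1, 0.025, -0.14, 0, 0, 0],
    [-0.15, 0.04, -0.14, 0, 0, 0],
    [-0.19, 0.053, -0.14, 0, 0, 0],
    [-0.19, 0.053, -0.14, 0, 0, 0],
  ],
)

```text
clock: 25.48
tool_pos: [0.4202, -0.0748, 0.1529]
orientation: [-180.0, 0.0, 0.0]
force: [0.5, -0.2, -1.9]
opening: 0.0473
gripper_force: 30.0
```

Run:
```python
from h import *
im,K,E,T=wrist('w10');print(T[:3,3],telemetry.get_obs()['orientation'])
s=px(K,E,(.4355,-.0745,.006));print(s,blob(im,K,E,*C['blue'],s,90))
cv2.imwrite('pics/w10b.png',im[:330,100:540,::-1])
```

```text
[ 0.4202 -0.0748  0.1529] [-179.9711   -0.0591    0.0503]
[318.3431 206.8121] (array([438.8757, -74.6181]), array([88.4905, 99.4646]), array([435.1648, -74.2194]), array([83.6077, 83.3466]), 38.0668830871582)
```

View pics/w10b.png

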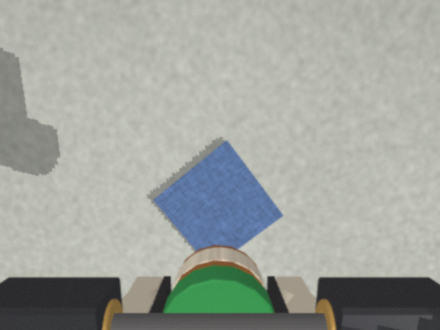

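Blue pad is centred at full-frame (317,198), and the jar is held upright. Lowering it.

Request:
carry_out(
  rows=[
    [0.0155, 0, 0.03, 0, 0, 0],
    [0.0155, 0, 0.08, 0, 0, 0],
    [0.0155, 0, 0.115, 0, 0, 0],
    [0.0155, 0, 0.128, 0, 0, 0],
    [0.0155, 0, 0.13, 0, 0, 0],
    [0.0155, 0, 0.13, 0, 0, 0],
    [0.0155, 0, 0.13, 0, 0, 0],
  ],
)

```text
clock: 26.4
tool_pos: [0.4397, -0.0737, 0.0241]
orientation: [-180.0, -0.1, 0.1]
force: [-0.2, -0.4, -2.7]
opening: 0.0474
gripper_force: 30.0
```

Request:
carry_out(
  rows=[
    [0, 0, 0.002, 0, 0, 0],
    [0, 0, 0.003, 0, 0, 0],
    [0, 0, 0.003, 0, 0, 0],
    [0, 0, 0.003, 0, 0, 0],
  ],
)

```text
clock: 26.9
tool_pos: [0.4387, -0.074, 0.02]
orientation: [180.0, 0.0, 0.1]
force: [0.3, -0.3, -2.4]
opening: 0.0474
gripper_force: 30.0
```

Request:
carry_out(
  rows=[
    [-0.0032, 0.0004, 0, 0, 0, 0],
    [-0.0032, 0.0004, 0, 0, 0, 0],
    [-0.0032, 0.0004, 0, 0, 0, 0],
  ],
)

```text
clock: 27.28
tool_pos: [0.4355, -0.0744, 0.02]
orientation: [-180.0, -0.0, 0.1]
force: [0.4, -0.3, -0.6]
opening: 0.0477
gripper_force: 30.0
```

Request:
carry_out(
  rows=[
    [0, 0, 0.001, 0, 0, 0],
    [0, 0, 0.0013, 0, 0, 0],
    [0, 0, 0.0013, 0, 0, 0],
    [0, 0, 0.0013, 0, 0, 0],
  ],
)

```text
clock: 27.78
tool_pos: [0.4357, -0.0743, 0.019]
orientation: [-180.0, -0.0, 0.1]
force: [-2.2, 1.0, 6.0]
opening: 0.0475
gripper_force: 30.0
```

Request:
carry_out(
  rows=[
    [0, 0, 0, 0, 0, 0],
    [0, 0, 0, 0, 0, 0],
    [0, 0, 0, 0, 0, 0],
    [0, 0, 0, 0, 0, 0],
  ],
  grip=1,
)

```text
clock: 28.28
tool_pos: [0.4355, -0.0744, 0.0186]
orientation: [180.0, 0.0, 0.1]
force: [0.5, 0.6, 0.7]
opening: 0.0821
gripper_force: 0.0
```

Request:
carry_out(
  rows=[
    [0, 0, -0.03, 0, 0, 0],
    [0, 0, -0.09, 0, 0, 0],
    [0, 0, -0.15, 0, 0, 0],
    [0, 0, -0.15, 0, 0, 0],
    [0, 0, -0.15, 0, 0, 0],
    [0, 0, -0.15, 0, 0, 0],
  ],
)

```text
clock: 29.02
tool_pos: [0.4346, -0.0746, 0.1675]
orientation: [180.0, 0.1, 0.1]
force: [0.2, -1.1, 0.5]
opening: 0.0878
gripper_force: 0.0
```

Run:
```python
from h import *
im,K,E,T=wrist('w11');print(T[:3,3],telemetry.get_obs()['orientation'])
s=px(K,E,(.4356,-.0744,.056));print(s,blob(im,K,E,C['jar'][0],C['jar'][1],.056,s,80))
print([px(K,E,(.4354+.0594*np.cos(a),-.0744+.0594*np.sin(a),.006)) for a in np.radians(38.06+45+90*np.arange(4))])
cv2.imwrite('pics/w11b.png',cv2.resize(im[90:300,200:440,::-1],None,fx=2,fy=2))
```

```text
[ 0.4346 -0.0746  0.1675] [179.9682   0.1454   0.0632]
[318.2315 232.0763] (array([436.1204, -74.4342]), array([47.5977, 48.8402]), array([436.3546, -74.238 ]), array([48.3195, 47.6889]), 0.024732064455747604)
[array([256.4549, 211.0864]), array([311.1677, 275.5406]), array([379.3898, 225.7321]), array([326.1816, 155.3303])]
```

View pics/w11b.png

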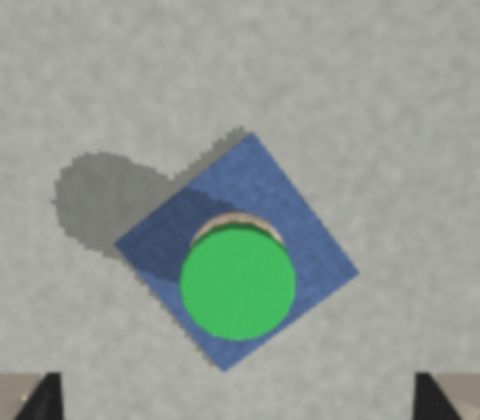

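Jar is centred (lid at full-frame (319,231), pad corners as predicted). Now the dauber.

Request:
carry_out(
  rows=[
    [0.1555, -0.3005, 0, 0, 0, 0],
    [0.1555, -0.3005, 0, 0, 0, 0],
    [0.1555, -0.3005, 0, 0, 0, 0],
    [0.1555, -0.3005, 0, 0, 0, 0],
    [0.1555, -0.3005, 0, 0, 0, 0],
    [0.1555, -0.3005, 0, 0, 0, 0],
    [0.1555, -0.3005, 0.015, 0, 0, 0],
    [0.1555, -0.3005, 0.015, 0, 0, 0],
  ],
)

```text
clock: 30.08
tool_pos: [0.589, 0.2251, 0.1507]
orientation: [179.8, 0.3, 0.1]
force: [-0.7, 0.1, 0.6]
opening: 0.0874
gripper_force: 0.0
```

Request:
carry_out(
  rows=[
    [0, 0, 0, 0, 0, 0],
    [0, 0, 0, 0, 0, 0],
  ],
)

```text
clock: 30.32
tool_pos: [0.5907, 0.2257, 0.1543]
orientation: [-180.0, -0.0, 0.0]
force: [1.2, 0.2, 0.8]
opening: 0.0874
gripper_force: 0.0
```

Run:
```python
from h import *
im,K,E,T=wrist('w12');print(T[:3,3],telemetry.get_obs()['orientation'])
s=px(K,E,(.59,.226,.058));print(s)
print(px(K,E,(.59,.226,.028)))
cv2.imwrite('pics/w12b.png',cv2.resize(im[140:300,220:420,::-1],None,fx=3,fy=3))
```

```text
[0.5907 0.2257 0.1543] [-179.9666   -0.0506    0.0356]
[318.0805 239.7338]
[318.1686 229.8687]
```

View pics/w12b.png

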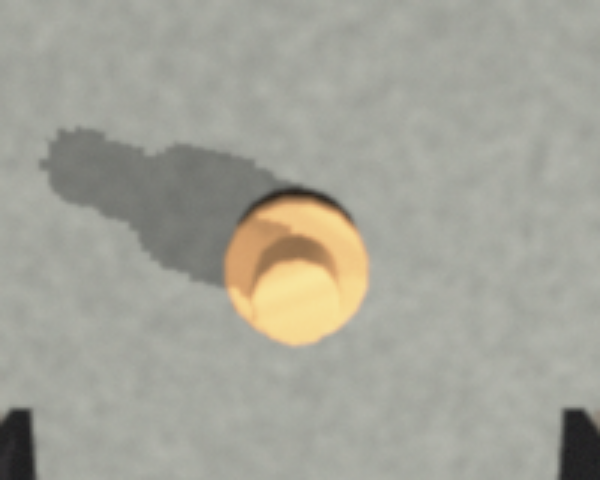

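Knob top at full-frame (319,241), so the axis is about (0.5897, 0.2256). I'll keep the tips above the collar (28 mm) by grasping at TCP z ≈ 0.031.

Request:
carry_out(
  rows=[
    [-0.001, 0, 0.04, 0, 0, 0],
    [-0.001, 0, 0.09, 0, 0, 0],
    [-0.001, 0, 0.113, 0, 0, 0],
    [-0.001, 0, 0.122, 0, 0, 0],
    [-0.001, 0, 0.122, 0, 0, 0],
    [-0.001, 0, 0.122, 0, 0, 0],
  ],
)

```text
clock: 31.12
tool_pos: [0.5906, 0.2268, 0.0332]
orientation: [-179.9, -0.1, 0.1]
force: [-0.4, -0.6, 0.5]
opening: 0.0875
gripper_force: 0.0
```

Request:
carry_out(
  rows=[
    [0, 0, 0, 0, 0, 0],
    [0, 0, 0, 0, 0, 0],
    [0, 0, 0, 0, 0, 0],
    [0, 0, 0, 0, 0, 0],
    [0, 0, 0, 0, 0, 0],
    [0, 0, 0, 0, 0, 0],
    [0, 0, 0, 0, 0, 0],
  ],
  grip=-1,
)

```text
clock: 32.0
tool_pos: [0.5897, 0.2263, 0.0316]
orientation: [180.0, 0.0, 0.1]
force: [-0.5, 0.8, -0.3]
opening: 0.0234
gripper_force: 30.4
```

Request:
carry_out(
  rows=[
    [0, 0, -0.02, 0, 0, 0],
    [0, 0, -0.07, 0, 0, 0],
    [0, 0, -0.12, 0, 0, 0],
    [-0.02, 0.04, -0.14, 0, 0, 0],
    [-0.045, 0.09, -0.14, 0, 0, 0],
    [-0.07, 0.14, -0.14, 0, 0, 0],
    [-0.095, 0.19, -0.14, 0, 0, 0],
    [-0.12, 0.24, -0.14, 0, 0, 0],
  ],
)

```text
clock: 33.0
tool_pos: [0.4689, -0.0153, 0.1718]
orientation: [-180.0, -0.0, 0.1]
force: [0.7, -0.9, -0.3]
opening: 0.0234
gripper_force: 30.0
```

Request:
carry_out(
  rows=[
    [-0.02, 0.04, 0, 0, 0, 0],
    [-0.034, 0.0605, 0, 0, 0, 0],
    [-0.034, 0.0605, 0.03, 0, 0, 0],
    [-0.034, 0.0605, 0.05, 0, 0, 0],
    [-0.034, 0.0605, 0.065, 0, 0, 0],
    [-0.034, 0.0605, 0.068, 0, 0, 0],
    [-0.034, 0.0605, 0.068, 0, 0, 0],
    [-0.034, 0.0605, 0.068, 0, 0, 0],
  ],
)

```text
clock: 34.0
tool_pos: [0.4365, -0.0743, 0.1043]
orientation: [-180.0, -0.1, 0.1]
force: [-0.3, 0.1, 0.3]
opening: 0.0236
gripper_force: 30.0
```

Request:
carry_out(
  rows=[
    [0, 0, 0, 0, 0, 0],
    [0, 0, 0, 0, 0, 0],
  ],
)

```text
clock: 34.25
tool_pos: [0.4362, -0.0744, 0.104]
orientation: [-180.0, -0.0, 0.1]
force: [-0.3, -0.4, -0.3]
opening: 0.0229
gripper_force: 30.0
```

Request:
carry_out(
  rows=[
    [-0.0003, 0, 0.008, 0, 0, 0],
    [-0.0003, 0, 0.013, 0, 0, 0],
    [-0.0003, 0, 0.0155, 0, 0, 0],
    [-0.0003, 0, 0.0165, 0, 0, 0],
    [-0.0003, 0, 0.0165, 0, 0, 0],
    [-0.0003, 0, 0.0165, 0, 0, 0],
  ],
)

```text
clock: 35.0
tool_pos: [0.4358, -0.0745, 0.0875]
orientation: [180.0, 0.0, 0.1]
force: [-1.9, 0.7, 5.1]
opening: 0.0235
gripper_force: 30.0
```

Request:
carry_out(
  rows=[
    [0, 0, 0, 0, 0, 0],
    [0, 0, 0, 0, 0, 0],
    [0, 0, 0, 0, 0, 0],
    [0, 0, 0, 0, 0, 0],
    [0, 0, 0, 0, 0, 0],
    [0, 0, 0, 0, 0, 0],
  ],
  grip=1,
)

```text
clock: 35.75
tool_pos: [0.4357, -0.0744, 0.0872]
orientation: [180.0, 0.0, 0.1]
force: [-0.4, 0.5, 0.8]
opening: 0.0778
gripper_force: 0.0
```

Request:
carry_out(
  rows=[
    [0, 0, -0.03, 0, 0, 0],
    [0, 0, -0.09, 0, 0, 0],
    [0, 0, -0.14, 0, 0, 0],
    [0, 0, -0.14, 0, 0, 0],
    [0, 0, -0.14, 0, 0, 0],
  ],
)

```text
clock: 36.38
tool_pos: [0.4353, -0.0743, 0.2269]
orientation: [-180.0, 0.0, 0.1]
force: [0.4, 0.1, -1.3]
opening: 0.0877
gripper_force: 0.0
```

Run:
```python
from h import *
im,K,E,T=wrist('w13');print(T[:3,3]);print(px(K,E,(.4357,-.0744,.114)),px(K,E,(.4357,-.0744,.084)))
s=viewer.snapshot('side')
a=cv2.resize(im[90:290,200:440],None,fx=1.667,fy=1.667);b=cv2.resize(s[170:330,190:350],None,fx=2.5,fy=2.5)
h=min(a.shape[0],b.shape[0]);cv2.imwrite('pics/end.png',np.hstack([a[:h],b[:h]])[:,:,::-1])
```

```text
[ 0.4353 -0.0743  0.2269]
[318.6354 232.6596] [318.6688 223.9193]
```

View pics/end.png

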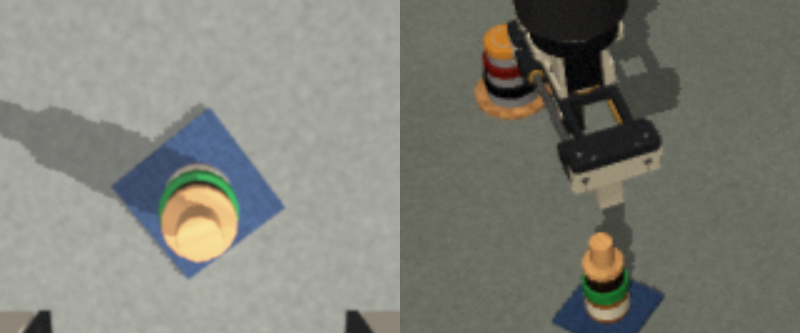

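Both stacks stand straight and centred. The knob top is at full-frame (319,233), as predicted, and the gripper is clear. Handing in.

```bash
python3 -c "
from plant import workorder;print(workorder.close_job())"
```

```text
the job is handed in; nothing more can be done
None
```

Both stacks are built and centred to about 1 mm by the camera checks: black, red-brown and yellow-tan tins on the cork pad, and the jar with the dauber upright on its lid on the blue pad. I left the brush, bowl and spray alone and handed the job in at about 36 s; no verdict was returned.

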